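# Zero the burrs of a grinder and open it to the two-rib mark

## Robot

A 6-joint arm with a two-finger parallel gripper is mounted at the origin on a cart in front of the work surface, level with it; the furniture and walls round the work are solid. World frame = base frame: x ahead of the robot, y to its left, z up, the work surface at z = 0. Lengths are in m, angles in degrees, forces in N, time in s.
With the tool pointing down it reaches from about 0.4 to 0.825 m from the base axis. Payload 7 kg.
Tool frame: the origin (TCP) lies between the finger pads; the fingertips stand 25 mm ahead of it and the grasp point (between the pads) lies 6 mm ahead of it; z points along the fingers, y is the line along which they close (so a half turn about z gives the same grasp; the last joint's range is limited). The gripper opens to 88 mm and grips with 3 to 60 N. Pads are 19 mm wide; open, the fingers measure 130 mm over their backs; the gripper's body (78 mm by 193 mm) begins 47 mm behind the grasp point.
Start: joints at [16.507, 20.546, 0.682, 0, -70.136, -16.507], TCP at [0.675, -0, 0.252] pointing down, gripper open.
Joint ranges: [-176.03, 176.03], [-82.01, 121.73], [-58.28, 71.71], [-173.87, 95.51], [-174.79, -0.11], [-173.66, 173.66]. Speed limits (degrees/s): [136.94, 136.94, 172.46, 180, 180, 180].

## Interface

Orientations are given as [roll, pitch, yaw] about the fixed x, y, z axes, in that order (R = Rz(yaw) Ry(pitch) Rx(roll)).
In Python, from plant import status, optics, job gives the robot as it stands. The module is installed in compiled form; this text tells all that it offers.
- The arm moves only by the shell command python3 -m pendant FILE, which reads ROWS from the file FILE. ROWS is a JSON list that holds a single list of rows (three levels of brackets), with 1 to 8 rows, each of 5 numbers: dx, dy, dz in cm, then a turn about the tool's z in units of 10 degrees, then the finger opening in m; each row is the pose to reach, as a shift and turn from the pose commanded when the command began, along the tool's axes at that moment; what a row does not reach only later rows make up. A row lasts 1/8 s, in which the tool goes at most 0.0625 m and 10.7 degrees, less where a joint would pass 70% of its speed; a pose out of reach is approached as far as the arm can. The fingers move at their own pace and stop on an object; the grip force is fixed at half the most. Time passes only in rows, so rows that do not move let the fingers close. It prints the time, the measured TCP pose, the force, the opening and the grip force at its end. Input that does not fit is refused with a message, and nothing moves.
- status.get_obs(): the state, without advancing time (a new reading comes with each control period).
- optics.snapshot(name): name is "scene" or "side" or "wrist"; returns a dict with "frame" (420x560x3 uint8, red, green, blue), "z_map" (420x560 float32, m along the optical axis (not along the pixel's ray), 0 where there is no reading), "fovy" (degrees; the focal length in pixels is half the picture's height over the tangent of half this angle, whatever the lens; pixels are square), "cx", "cy" (the principal point, pixels), "R" (3x3) and "t" (3): a world point X has camera coordinates R X + t; the wrist camera has in their place "T_tool_cam" (4x4, takes a point from camera to tool coordinates, whose origin is the TCP and whose axes are the flange's). Camera axes: x right, y down, z forward; pixel columns grow to the right and rows downward; lengths in m; the calibration is good to about 2 mm. The wrist camera is an equidistant fisheye: a pixel r from the principal point sees the ray r / f radians off the axis. A picture is of the moment at which its call begins: read the wrist's pose just before it.
- job.close_job(): hands the job in; it is judged then, once.
The state is a dict: "clock": time; "joint_pos": joint angles; "qvel": joint speeds; "tau": joint torques, N m; "tool_pos": TCP position; "orientation": TCP orientation; "force": force on the tool from outside, world axes, zero at the start; "moment": the same for the moment, N m; "opening": finger opening in m; "gripper_force": force on a finger pad.
Only numpy, scipy, OpenCV 4.12 (cv2) and the standard library are available. Lean on these libraries where they do the work, as an engineer would, in place of code of your own. Each camera call takes 0.05 s, during which the arm holds its last target. There are 200 camera calls.

## Task

Set the spice grinder: turn its top wheel clockwise, gently, until you feel the burrs come together inside, pressing on them lightly for a moment without forcing them. Then turn the wheel back until the pointer on its far rim stands at the mark of two ribs, press the locking pin on the near side fully down, and let go; leave the other things on the board and the hob where they stand.

Things in the scene. Friction and masses are not known exactly. Their poses are not given: they have to be found in the camera images.
- grinder: Electric spice grinder, steel, round, 140 mm across its top flange, fixed on a wooden chopping board 20 mm thick. Origin under its centre on the board, z up; +x is its far side, -x its near side with the locking pin, -y the side with the spout; yaw within 0.2 rad of the robot's axes. Its flange top is 118 mm above the origin
- burrs (a point): Point on the wheel's axis, 100 mm above the grinder's origin, at the hidden burrs. They first touch at an unknown wheel angle 0.62 to 1.15 rad clockwise of the two-rib mark; from there the torque on the wheel rises by some 6 N m/rad. They count as together once this torque stays above 0.09 N m for 0.2 s, and are forced above 0.6; a total of 0.2 to 0.5 N m at the wheel is right
- wheel: Black adjusting wheel on the grinder, a disc 100 mm across, 10 mm thick, turning about the grinder's upright axis; clockwise from above closes the burrs. Origin: centre of its underside, 120 mm above the grinder's; x points to its pointer, z up. Friction about 0.06 N m; it stays where left. Starts with the pointer 0.3 rad anticlockwise to 0.25 rad clockwise of the two-rib mark
- grip (a point): Centre of the top face of the wheel's grip bar, on the wheel's axis, 160 mm above the grinder's origin. The bar stands on the disc along the wheel's x axis, 46 mm long, 14 mm wide and 30 mm tall; nothing stands beside it above the disc
- pointer (a point): Tip of the wheel's small metal pointer, which sticks out of the wheel's rim in the direction of the grip bar, 59 mm from the axis, 125 mm above the grinder's origin
- mark_one (a point): The point where the pointer's tip stands when it reads the one-rib mark (a single raised rib on the flange and its outer face, 0.45 rad clockwise of the two-rib mark), 59 mm from the axis
- mark_two (a point): The point where the pointer's tip stands when it reads the two-rib mark (two raised ribs side by side, 7 mm apart, straight on the far side of the flange); the mark to set, 59 mm from the axis
- mark_three (a point): The point where the pointer's tip stands when it reads the three-rib mark (three raised ribs, 0.45 rad anticlockwise of the two-rib mark), 59 mm from the axis
- pin_top (a point): Centre of the round top, 18 mm across, of the metal locking pin, which stands upright in a boss 28 mm across on the grinder's near side, 80 mm from the axis. Unpressed it is 143 mm above the grinder's origin, 11 mm proud of its boss
- lock_pin (a joint): Travel of the locking pin, 0 up to 0.010 m fully down (then 1 mm proud of its boss); pressed straight down against a friction of about 4 N, it stays where it is left
- ramekin: White round dish 80 mm across, 42 mm tall, under the grinder's spout; origin under its centre. A bystander
- pepper_jar: Spice jar with a white lid, 44 mm across, 109 mm tall, on the board left of the grinder; origin under its centre. A bystander
- salt: Salt shaker 44 mm across, 90 mm tall, on the board left of the grinder; origin under its centre. A bystander
- spoon: Teaspoon 130 mm long lying on the board's near right part; origin under its middle. A bystander
- mug: Striped mug 82 mm across, 97 mm tall, at the near right of the hob; origin under its middle. A bystander
- lemon: Lemon 71 mm long, on the right of the hob; origin under its middle. A bystander

How it is judged:
By the outcome, as a careful person would: the job done as asked, in the order asked, and still so for the second after the job is handed in, with the robot touching nothing.
It also fails if it takes over 61 s, if anything falls off the work surface, if the arm or the gripper's body presses on something with over 40 N, if the wrist force passes 120 N, or if a joint passes its speed limit or range.

## Working session

There is one attempt and no reset: what is moved stays moved. The work goes in short steps, Python scripts to look and compute and a shell command to move; the robot and the scene stay as the last step left them, time stands still between calls to the robot, and variables do not carry over. Pictures are saved under pics/ and viewed, at most 10 in all, crops included, and the job is handed in when it is done.

```bash
mkdir -p pics; cat > h.py <<'E'
import numpy as np, cv2
from plant import status, optics, job
from scipy.spatial.transform import Rotation as Ro
def cam(name):
    o=status.get_obs(); s=optics.snapshot(name)
    s['f']=s['frame'].shape[0]/2/np.tan(np.radians(s['fovy'])/2)
    if name=='wrist':
        T=np.eye(4);T[:3,:3]=Ro.from_euler('xyz',o['orientation'],degrees=True).as_matrix();T[:3,3]=o['tool_pos']
        M=T@s['T_tool_cam']; s['Rw']=M[:3,:3]; s['C']=M[:3,3]
    else:
        s['Rw']=s['R'].T; s['C']=-s['R'].T@s['t']
    s['fish']=name=='wrist'
    return s
def ray(s,u,v):
    x=np.stack([np.asarray(u,float)-s['cx'],np.asarray(v,float)-s['cy']],-1)
    if s['fish']:
        r=np.linalg.norm(x,axis=-1,keepdims=True)+1e-9; th=r/s['f']
        d=np.concatenate([x/r*np.sin(th),np.cos(th)],-1)
    else: d=np.concatenate([x/s['f'],np.ones(x.shape[:-1]+(1,))],-1)
    return d@s['Rw'].T
def onz(s,u,v,z):
    d=ray(s,u,v); return s['C']+d*((z-s['C'][2])/d[...,2])[...,None]
def cloud(s):
    v,u=np.mgrid[:420,:560]; d=ray(s,u,v)
    ax=s['Rw'][:,2]; P=s['C']+d*(s['z_map']/(d@ax))[...,None]
    P[s['z_map']<=0]=np.nan; return P
def save(n,im): cv2.imwrite('pics/'+n,im[...,::-1])
E
python3 - <<'E'
from h import *
o=status.get_obs(); print(o)
ims=[]
for n in ['scene','side','wrist']:
    s=cam(n); np.save('/tmp/'+n,s,allow_pickle=True); print(n,s['C'],s['Rw'][:,2],s['f'],s['frame'].shape, np.mean(s['z_map']>0)); ims.append(s['frame'])
a=np.vstack([np.hstack(ims[:2]),np.hstack([ims[2],ims[2]*0])]); save('a.png',cv2.resize(a,(800,600),interpolation=cv2.INTER_AREA))
E
```

```text
{'clock': 0.0, 'joint_pos': array([ 1.65055617e+01,  2.05895763e+01,  6.32781594e-01, -2.08587888e-02,
       -7.01376941e+01, -1.65064265e+01]), 'qvel': array([ 0.05469364, -0.01530749,  0.14440532, -0.02648013,  0.01063477,
        0.07164379]), 'tau': array([-8.00930356e-04, -5.82726967e+01,  2.93058443e+01,  6.99745238e+00,
        6.93249181e-03, -2.06530804e-04]), 'tool_pos': array([ 6.74528083e-01, -4.17206664e-05,  2.50633797e-01]), 'orientation': array([ 1.79903834e+02, -8.04855019e-03, -9.00079612e+01]), 'force': array([ 0.25056203,  0.22801067, -0.4731598 ]), 'moment': array([0.03182005, 0.03306885, 0.04984473]), 'gripper_force': 0.0, 'opening': 0.08766247274137472}
scene [0.14230446 0.81420797 0.79627938] [ 0.36684044 -0.7331101  -0.57269335] 495.73956041847293 (420, 560, 3) 0.9958035714285715
side [ 0.210024   -0.98979613  0.98122687] [ 0.25517463  0.72617259 -0.63840369] 466.41807258474034 (420, 560, 3) 0.9951785714285715
wrist [ 0.67373263 -0.07513386  0.38263225] [-9.20138694e-04  2.79490282e-01 -9.60148080e-01] 325.19226210127806 (420, 560, 3) 0.9863647959183673
```

View pics/a.png

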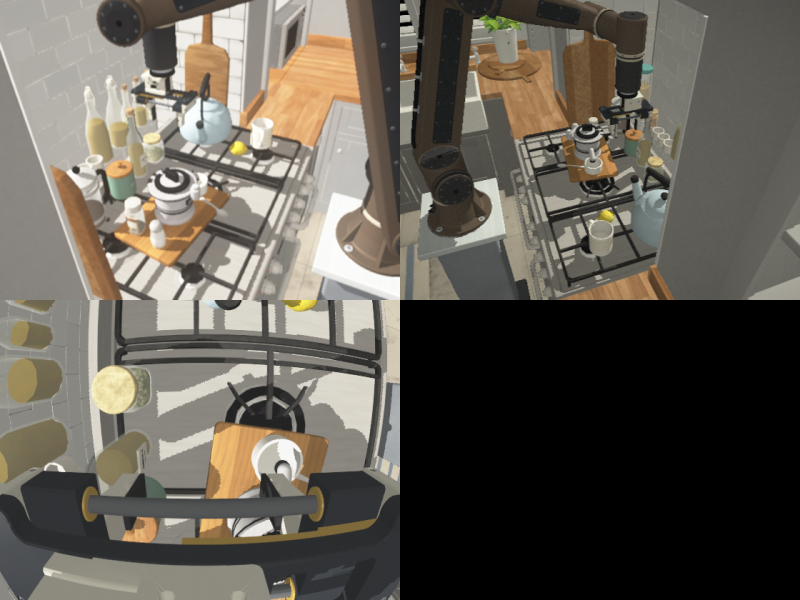

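Montage: scene (top left) shows the grinder at about montage (175,190) on its board, with jars in front-left of it; side (top right) shows it at about (587,130), and the wrist view has it half hidden behind the fingers (260,525).

```bash
python3 - <<'E'
from h import *
L=[np.load('/tmp/%s.npy'%n,allow_pickle=True).item() for n in ('scene','side')]
c=[]
for s,(u,v) in zip(L,[(245,265),(262,185)]):
    P=cloud(s); 
    w=s['frame'][v-55:v+55,u-72:u+72]; c.append(cv2.resize(w,None,fx=5.5,fy=5.5,interpolation=cv2.INTER_CUBIC)[:,:])
    # board: top z and heights
    q=P[v-60:v+60,u-70:u+70].reshape(-1,3); q=q[~np.isnan(q[:,0])]
    print(np.histogram(q[:,2],bins=np.arange(-.02,.24,.01)))
    dark=s['frame'][v-60:v+60,u-70:u+70].reshape(-1,3).max(1)
    for lo,hi in ((.125,.143),(.143,.156),(.17,.19)):
        m=(P[...,2]>lo)&(P[...,2]<hi); m[:v-60]=0;m[v+60:]=0;m[:,:u-70]=0;m[:,u+70:]=0
        n,lab,st,ce=cv2.connectedComponentsWithStats(m.astype(np.uint8))
        for i in range(1,n):
            if st[i,4]>40:
                pp=P[lab==i]; print(lo,st[i],pp.min(0).round(3),pp.max(0).round(3),pp.mean(0).round(3))
save('b.png',cv2.resize(np.vstack(c),(600,600*2*110//144*1))[:600] if 0 else cv2.resize(np.hstack(c),(800,306)))
E
```

```text
(array([ 307, 1550,  424, 2297, 1169,  688,  546,  559,  506,  517,  442,
        540,  693,  216,  442, 1184,  634,  771,  120,  120,   41,    0,
          0,    0,    0]), array([-0.02, -0.01,  0.  ,  0.01,  0.02,  0.03,  0.04,  0.05,  0.06,
        0.07,  0.08,  0.09,  0.1 ,  0.11,  0.12,  0.13,  0.14,  0.15,
        0.16,  0.17,  0.18,  0.19,  0.2 ,  0.21,  0.22,  0.23]))
0.125 [177 205  23   6  87] [0.761 0.029 0.125] [0.808 0.063 0.139] [0.777 0.053 0.131]
0.125 [ 206  235   75   48 1245] [0.476 0.089 0.125] [0.641 0.231 0.143] [0.553 0.186 0.137]
0.125 [175 275  22  17 288] [0.61  0.245 0.125] [0.655 0.289 0.133] [0.632 0.268 0.129]
0.143 [ 216  236   50   35 1125] [0.518 0.109 0.143] [0.628 0.212 0.156] [0.564 0.17  0.15 ]
0.143 [266 261  15  12 103] [0.476 0.158 0.143] [0.503 0.186 0.156] [0.486 0.176 0.15 ]
0.17 [230 234  20  15 161] [0.546 0.15  0.17 ] [0.593 0.173 0.183] [0.568 0.163 0.178]
(array([ 449,  921,  255, 1854,  647,  546,  389,  396,  335,  327,  379,
        499,  434,  308,  348,  640,  564,  313,  205,  188,  159,   38,
          1,    0,   16]), array([-0.
[... 283 characters left out ...]
0.125 [264 164  12   8  62] [0.61  0.238 0.125] [0.652 0.285 0.133] [0.631 0.263 0.127]
0.125 [232 175  52  27 527] [0.474 0.084 0.125] [0.639 0.23  0.143] [0.555 0.131 0.135]
0.143 [232 125  69  15 232] [0.558 0.447 0.143] [0.821 0.474 0.156] [0.68  0.457 0.15 ]
0.143 [245 175  36  19 391] [0.518 0.105 0.143] [0.625 0.207 0.156] [0.564 0.146 0.148]
0.143 [232 184   9   6  41] [0.475 0.15  0.143] [0.5   0.175 0.156] [0.487 0.161 0.149]
0.17 [231 125  43   8 162] [0.558 0.45  0.17 ] [0.71  0.477 0.19 ] [0.617 0.46  0.178]
0.17 [295 135  13  14 121] [0.735 0.259 0.171] [0.785 0.339 0.19 ] [0.752 0.294 0.183]
0.17 [254 173  15   6  59] [0.545 0.144 0.17 ] [0.588 0.168 0.181] [0.567 0.155 0.176]
```

View pics/b.png

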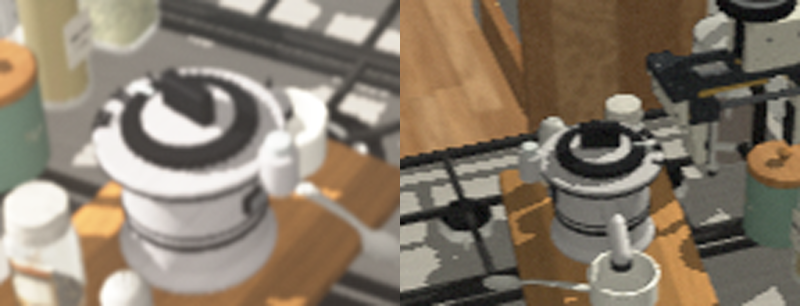

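Scene crop: the grinder with its wheel and bar at (195,100) and the pin at (282,165); side crop: the bar at (600,135) and the pin at (530,160). The axis is near (0.567,0.158), the pin near (0.488,0.168). Next I bring the wrist camera above it.

Units first: shifts go in cm and turns go in units of 10 degrees. So -0.235 m is -23.5, -0.2 m is -20.

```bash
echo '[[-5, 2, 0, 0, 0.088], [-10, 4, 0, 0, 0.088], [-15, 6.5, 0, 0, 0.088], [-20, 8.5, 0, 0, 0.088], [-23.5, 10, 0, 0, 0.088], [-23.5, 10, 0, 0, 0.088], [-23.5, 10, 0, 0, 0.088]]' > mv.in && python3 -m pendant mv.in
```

```text
refused: ROWS must be a list holding one list of rows, three levels of brackets. Nothing was moved.
```

The error is about the shape of the input: a list holding one list of rows, three levels of brackets. Fixing that and sending the same move.

```bash
echo '[[[-5, 2, 0, 0, 0.088], [-10, 4, 0, 0, 0.088], [-15, 6.5, 0, 0, 0.088], [-20, 8.5, 0, 0, 0.088], [-23.5, 10, 0, 0, 0.088], [-23.5, 10, 0, 0, 0.088], [-23.5, 10, 0, 0, 0.088]]]' > mv.in && python3 -m pendant mv.in
python3 - <<'E'
from h import *
s=cam('wrist'); np.save('/tmp/w1',s,allow_pickle=True)
P=cloud(s)
print(s['C'])
m=(P[...,2]>.171)&(P[...,2]<.19)&(abs(P[...,0]-.567)<.05)&(abs(P[...,1]-.158)<.05)
q=P[m]; print(len(q),q.mean(0)); 
r=cv2.minAreaRect(q[:,:2].astype(np.float32)*1000); print(r,cv2.boxPoints(r))
m=(P[...,2]>.15)&(P[...,2]<.175)&(abs(P[...,0]-.488)<.02)&(abs(P[...,1]-.168)<.02)
q=P[m]; print(len(q),q.mean(0))
f=s['frame']; c=f[0:300,130:430]; save('c.png',cv2.resize(c,(600,600),interpolation=cv2.INTER_CUBIC))
E
```

```text
clock: 1.02
tool_pos: [0.5748, 0.235, 0.2513]
orientation: [180.0, -0.0, -90.0]
force: [0.1, 0.4, 0.3]
opening: 0.0876
gripper_force: 0.0
[0.57384244 0.159885   0.38327123]
1553 [0.56858769 0.16001916 0.17831177]
((568.3616943359375, 160.00697326660156), (14.274687767028809, 46.254398345947266), 75.13695526123047) [[544.1775  159.04077]
 [588.8843  147.17609]
 [592.5459  160.97318]
 [547.8391  172.83786]]
861 [0.49147497 0.16964537 0.15674933]
```

View pics/c.png

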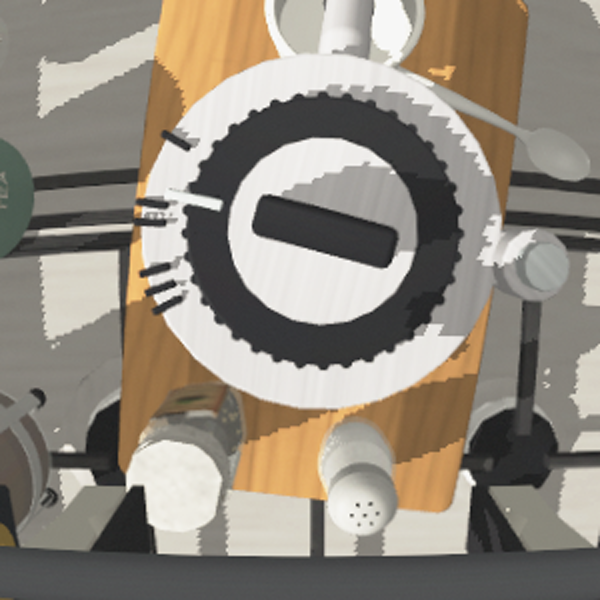

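Wrist crop: the bar at (325,231) points to the far-left pointer at (190,198). The two-rib mark is at (152,210), one-rib at (176,140), three-rib at (165,288), and the pin top at (547,265). Next I measure the rib angles about the axis.

```bash
cat > ang.py <<'E'
from h import *
def ribs(s,z=.139,fz=.145):
    v,u=np.mgrid[:420,:560]; W=onz(s,u,v,z); f=s['frame'].astype(int); g=f.max(2)
    # black wheel disc -> centre from its outer contour at z=.15 top
    T=onz(s,u,v,.149)
    m=((g<75)&(np.hypot(T[...,0]-.568,T[...,1]-.16)<.056)).astype(np.uint8)
    cs=max(cv2.findContours(m,cv2.RETR_EXTERNAL,cv2.CHAIN_APPROX_NONE)[0],key=cv2.contourArea)[:,0]
    h=cv2.convexHull(cs)[:,0]; pc=T[h[:,1],h[:,0]]; (cx,cy),r=cv2.minEnclosingCircle(pc[:,:2].astype(np.float32)*1000)
    print('wheel c',cx,cy,r); return W,g,np.array([cx,cy])/1000
if __name__=='__main__':
    s=np.load('/tmp/w1.npy',allow_pickle=True).item(); W,g,c=ribs(s)
    for c in (c,np.array([.5684,.1600])):
        d=W[...,:2]-c; R=np.hypot(d[...,0],d[...,1]); A=np.degrees(np.arctan2(d[...,1],d[...,0]))
        for lo,hi in ((.063,.067),(.067,.071)):
            h,e=np.histogram(A[(R>lo)&(R<hi)&(g<90)&(abs(A)<50)],bins=np.arange(-50,50,1))
            print(lo,[(int(a),int(n)) for a,n in zip(e,h) if n])
        m=(R>.050)&(R<.06)&(abs(A+15)<12); T=onz(s,*np.mgrid[:420,:560][::-1],.146)
        d=T[...,:2]-c; R=np.hypot(*np.moveaxis(d,-1,0)); A=np.degrees(np.arctan2(d[...,1],d[...,0]))
        m=(R>.035)&(R<.047)&(g>130)&(abs(A+15)<12); print('ptr',A[m].mean(),m.sum())
    P=cloud(s); q=P[(P[...,2]>.157)&(P[...,2]<.175)&(np.hypot(P[...,0]-.488,P[...,1]-.168)<.025)]
    print('pin',len(q),cv2.minEnclosingCircle(q[:,:2].astype(np.float32)*1000),q[:,2].mean())
E
python3 ang.py
```

```text
wheel c 568.3265380859375 159.9761962890625 50.75874710083008
0.063 [(-34, 8), (-33, 8), (-12, 4), (-11, 7), (-10, 6), (-6, 1), (-5, 5), (-4, 10), (10, 1), (11, 7), (12, 8), (13, 2), (17, 3), (18, 8), (19, 5), (23, 2), (24, 9), (25, 5)]
0.067 [(-35, 1), (-34, 8), (-33, 7), (-32, 1), (-12, 2), (-11, 9), (-10, 4), (-6, 5), (-5, 5), (-4, 10), (11, 6), (12, 7), (13, 3), (17, 4), (18, 8), (19, 4), (23, 2), (24, 9), (25, 6)]
ptr -14.677211052855597 70
0.063 [(-34, 8), (-33, 8), (-12, 4), (-11, 7), (-10, 6), (-6, 1), (-5, 5), (-4, 10), (10, 1), (11, 7), (12, 8), (13, 2), (17, 4), (18, 7), (19, 5), (23, 2), (24, 9), (25, 5)]
0.067 [(-35, 1), (-34, 9), (-33, 7), (-32, 1), (-12, 2), (-11, 9), (-10, 4), (-6, 5), (-5, 5), (-4, 10), (11, 6), (12, 7), (13, 3), (17, 3), (18, 8), (19, 4), (23, 2), (24, 9), (25, 6)]
ptr -14.750033420469492 72
pin 471 ((489.4403076171875, 170.0897979736328), 9.022613525390625) 0.16132580045347583
```

The two-rib mark is at yaw -7.4° (ribs and pin agree) and the pointer at -14.75°. The axis is (0.5684,0.160) and the bar top about 0.179. Now I turn and go above the grip bar.

In the tool's units: 0.075 m is 7.5, 0.06 m is 6, -75.2 degrees is -7.52.

```bash
echo '[[[2, 0.2, 0, -1, 0.088], [4, 0.4, 0, -2, 0.088], [6, 0.6, 0, -3, 0.088], [7.5, 0.64, 0, -4, 0.06], [7.5, 0.64, 0, -5, 0.05], [7.5, 0.64, 0, -6, 0.05], [7.5, 0.64, 0, -7, 0.05], [7.5, 0.64, 0, -7.52, 0.05]]]' > mv.in && python3 -m pendant mv.in
echo '[[[0, 0, 0, 0, 0.05], [0, 0, 0, 0, 0.05]]]' > mv.in && python3 -m pendant mv.in; python3 -c "
from h import *
o=status.get_obs();print(o['joint_pos'],o['moment'],o['force'])"
```

```text
clock: 2.08
tool_pos: [0.5689, 0.1587, 0.2515]
orientation: [180.0, 0.0, -14.7]
force: [-0.2, 1.0, -0.6]
opening: 0.0506
gripper_force: 0.0
clock: 2.33
tool_pos: [0.5687, 0.1593, 0.2515]
orientation: [180.0, 0.0, -15.0]
force: [0.8, -0.1, -1.0]
opening: 0.05
gripper_force: 0.0
[ 3.45990432e+01  1.26710213e+01 -1.03403640e+01  7.81882315e-04
 -6.70016200e+01  4.04229825e+01] [-0.11816511  0.00845507  0.04935364] [ 0.75873904 -0.078325   -1.00591772]
```

In the tool's units: 0.0705 m is 7.05, 0.055 m is 5.5.

```bash
echo '[[[0, -0.05, 3, 0, 0.05], [0, -0.05, 5.5, 0, 0.05], [0, -0.05, 7.05, 0, 0.05], [0, -0.05, 7.05, 0, 0.05]]]' > mv.in && python3 -m pendant mv.in; echo '[[[0, 0, 0, 0, 0.03], [0, 0, 0, 0, 0.02], [0, 0, 0, 0, 0.01], [0, 0, 0, 0, 0.005], [0, 0, 0, 0, 0.005], [0, 0, 0, 0, 0.005]]]' > mv.in && python3 -m pendant mv.in; python3 -c "
from h import *
o=status.get_obs();print(o['moment'],o['force'])
s=cam('wrist');save('d.png',s['frame'])"
```

```text
clock: 2.82
tool_pos: [0.5683, 0.1601, 0.1801]
orientation: [179.9, 0.1, -14.8]
force: [-0.5, -0.4, -0.0]
opening: 0.0499
gripper_force: 0.0
clock: 3.58
tool_pos: [0.5686, 0.1599, 0.1814]
orientation: [180.0, -0.0, -14.8]
force: [-1.2, -3.5, 4.7]
opening: 0.014
gripper_force: 30.0
[-1.48757986  0.55464742  0.03089753] [-1.15520793 -3.53045644  4.66356941]
```

View pics/d.png

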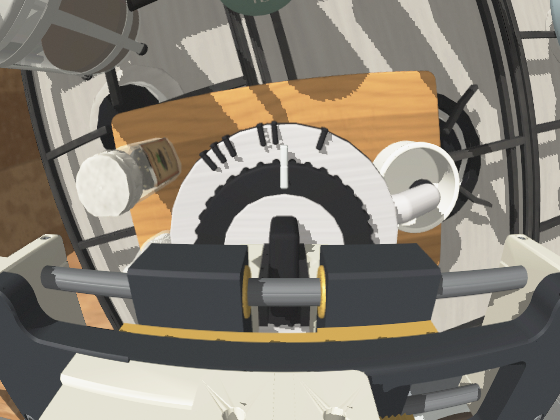

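The picture shows the bar held between the fingers at (285,265) and the pointer at (283,165). The next move is clockwise 24°, short of the earliest contact.

```bash
echo '[[[0, 0, 0, 0.4, 0.005], [0, 0, 0, 0.8, 0.005], [0, 0, 0, 1.2, 0.005], [0, 0, 0, 1.6, 0.005], [0, 0, 0, 2, 0.005], [0, 0, 0, 2.4, 0.005], [0, 0, 0, 2.4, 0.005]]]' > mv.in && python3 -m pendant mv.in; cat > m.py <<'E'
from h import *
o=status.get_obs();print(o['moment'].round(3),o['force'].round(1),o['tau'][[0,5]].round(3),o['orientation'].round(2))
E
python3 m.py; echo '[[[0, 0, 0, 0.15, 0.005], [0, 0, 0, 0.3, 0.005]]]' > mv.in && python3 -m pendant mv.in; python3 m.py
```

```text
clock: 4.5
tool_pos: [0.5688, 0.1603, 0.1814]
orientation: [180.0, -0.0, -38.8]
force: [-1.0, -3.7, 5.1]
opening: 0.0139
gripper_force: 30.0
[-1.383  0.568 -0.114] [-1.  -3.7  5.1] [ 1.95  -0.518] [ 1.800e+02 -2.000e-02 -3.878e+01]
clock: 4.75
tool_pos: [0.5688, 0.1603, 0.1813]
orientation: [-180.0, -0.0, -41.8]
force: [-1.2, -3.9, 5.6]
opening: 0.0136
gripper_force: 30.0
[-1.394  0.524  0.037] [-1.2 -3.9  5.6] [1.825 0.291] [-1.800e+02 -2.000e-02 -4.176e+01]
```

```bash
cat > m.py <<'E'
from h import *
M=[]
for i in range(6): o=status.get_obs(); M.append(np.r_[o['moment'][2],o['tau'][5]]); optics.snapshot('side')
M=np.array(M);print('AVG',M.mean(0).round(3),M.std(0).round(3),o['orientation'][2].round(2),o['clock'])
E
python3 m.py; echo '[[[0, 0, 0, 0.15, 0.005], [0, 0, 0, 0.25, 0.005]]]' > mv.in && python3 -m pendant mv.in; python3 m.py
```

```text
AVG [-0.013  0.039] [0.055 0.163] -41.72 5.0
clock: 5.3
tool_pos: [0.5688, 0.1603, 0.1814]
orientation: [-180.0, -0.0, -44.3]
force: [-0.3, -3.1, 4.3]
opening: 0.0139
gripper_force: 30.0
AVG [-0.003 -0.004] [0.047 0.094] -44.22 5.55
```

In the tool's units: 2.5 degrees is 0.25.

```bash
echo '[[[0, 0, 0, 0.15, 0.005], [0, 0, 0, 0.25, 0.005]]]' > mv.in && python3 -m pendant mv.in|grep ori; python3 m.py
```

```text
orientation: [-180.0, -0.0, -46.8]
AVG [-0.009 -0.005] [0.028 0.094] -46.72 6.1
```

```bash
echo '[[[0, 0, 0, 0.12, 0.005], [0, 0, 0, 0.2, 0.005]]]' > mv.in && python3 -m pendant mv.in|grep ori; python3 m.py
```

```text
orientation: [-180.0, -0.0, -48.7]
AVG [ 0.011 -0.015] [0.045 0.076] -48.72 6.65
```

In the tool's units: 2.5 degrees is 0.25.

```bash
echo '[[[0, 0, 0, 0.15, 0.005], [0, 0, 0, 0.25, 0.005]]]' > mv.in && python3 -m pendant mv.in|grep ori; python3 m.py
```

```text
orientation: [-180.0, -0.0, -51.3]
AVG [-0.011 -0.004] [0.054 0.095] -51.24 7.2
```

In the tool's units: 2.5 degrees is 0.25.

```bash
echo '[[[0, 0, 0, 0.15, 0.005], [0, 0, 0, 0.25, 0.005]]]' > mv.in && python3 -m pendant mv.in|grep ori; python3 m.py
```

```text
orientation: [-180.0, -0.0, -53.8]
AVG [-0.009 -0.003] [0.023 0.096] -53.75 7.75
```

In the tool's units: 2.5 degrees is 0.25.

```bash
echo '[[[0, 0, 0, 0.15, 0.005], [0, 0, 0, 0.25, 0.005]]]' > mv.in && python3 -m pendant mv.in|grep ori; python3 m.py
```

```text
orientation: [-180.0, -0.0, -56.3]
AVG [ 0.005 -0.009] [0.039 0.089] -56.25 8.3
```

In the tool's units: 2.5 degrees is 0.25.

```bash
echo '[[[0, 0, 0, 0.15, 0.005], [0, 0, 0, 0.25, 0.005]]]' > mv.in && python3 -m pendant mv.in|grep ori; python3 m.py
```

```text
orientation: [-180.0, -0.0, -58.8]
AVG [-0.009 -0.005] [0.028 0.095] -58.76 8.85
```

In the tool's units: 2.5 degrees is 0.25.

```bash
echo '[[[0, 0, 0, 0.15, 0.005], [0, 0, 0, 0.25, 0.005]]]' > mv.in && python3 -m pendant mv.in|grep ori; python3 m.py
```

```text
orientation: [-180.0, -0.0, -61.3]
AVG [ 0.019 -0.005] [0.033 0.095] -61.27 9.4
```

In the tool's units: 2 degrees is 0.2.

```bash
echo '[[[0, 0, 0, 0.12, 0.005], [0, 0, 0, 0.2, 0.005]]]' > mv.in && python3 -m pendant mv.in|grep ori; python3 m.py
```

```text
orientation: [-180.0, -0.0, -63.3]
AVG [-0.006 -0.016] [0.048 0.076] -63.28 9.95
```

```bash
echo '[[[0, 0, 0, 0.15, 0.005], [0, 0, 0, 0.25, 0.005]]]' > mv.in && python3 -m pendant mv.in|grep ori; python3 m.py; python3 -c "
from h import *
save('e.png',cam('wrist')['frame'])"
```

```text
orientation: [-180.0, -0.0, -65.8]
AVG [ 0.097 -0.102] [0.044 0.095] -65.78 10.5
```

View pics/e.png

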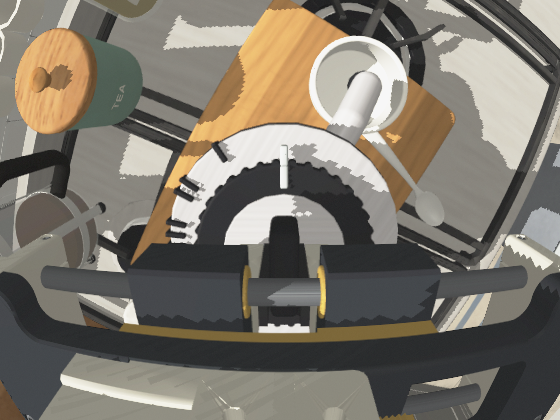

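The wheel has followed: the pointer is still at (283,165) in the tool frame. Torque is now rising.

In the tool's units: 1.3 degrees is 0.13.

```bash
echo '[[[0, 0, 0, 0.08, 0.005], [0, 0, 0, 0.13, 0.005]]]' > mv.in && python3 -m pendant mv.in|grep ori; python3 m.py
```

```text
orientation: [-180.0, -0.0, -67.1]
AVG [ 0.195 -0.212] [0.039 0.045] -67.07 11.1
```

In the tool's units: 1.2 degrees is 0.12.

```bash
echo '[[[0, 0, 0, 0.07, 0.005], [0, 0, 0, 0.12, 0.005], [0, 0, 0, 0.12, 0.005]]]' > mv.in && python3 -m pendant mv.in|grep ori; python3 m.py
```

```text
orientation: [-180.0, -0.0, -68.3]
AVG [ 0.275 -0.298] [0.033 0.022] -68.26 11.775
```

Burrs are together at about 0.28 N m, held 0.5 s. Now back to the two-rib mark.

```bash
echo '[[[0, 0, 0, -0.8, 0.005], [0, 0, 0, -1.7, 0.005], [0, 0, 0, -2.6, 0.005], [0, 0, 0, -3.5, 0.005], [0, 0, 0, -4.4, 0.005], [0, 0, 0, -5.2, 0.005], [0, 0, 0, -5.8, 0.005], [0, 0, 0, -6.09, 0.005]]]' > mv.in && python3 -m pendant mv.in; echo '[[[0, 0, 0, 0, 0.005], [0, 0, 0, 0, 0.005]]]' > mv.in && python3 -m pendant mv.in
python3 - <<'E'
from h import *
s=cam('wrist'); print(status.get_obs()['orientation'])
save('f.png',cv2.resize(s['frame'][90:240,180:380],(800,600),interpolation=cv2.INTER_CUBIC)); np.save('/tmp/w2',s,allow_pickle=True)
E
```

```text
clock: 12.82
tool_pos: [0.5686, 0.1598, 0.1814]
orientation: [179.9, 0.0, -7.3]
force: [-1.2, -6.0, 7.4]
opening: 0.0142
gripper_force: 30.0
clock: 13.08
tool_pos: [0.5686, 0.1599, 0.1814]
orientation: [179.9, 0.0, -7.4]
force: [-0.9, -5.6, 6.9]
opening: 0.0135
gripper_force: 30.0
[ 1.79947060e+02  7.88395720e-03 -7.39507604e+00]
```

View pics/f.png

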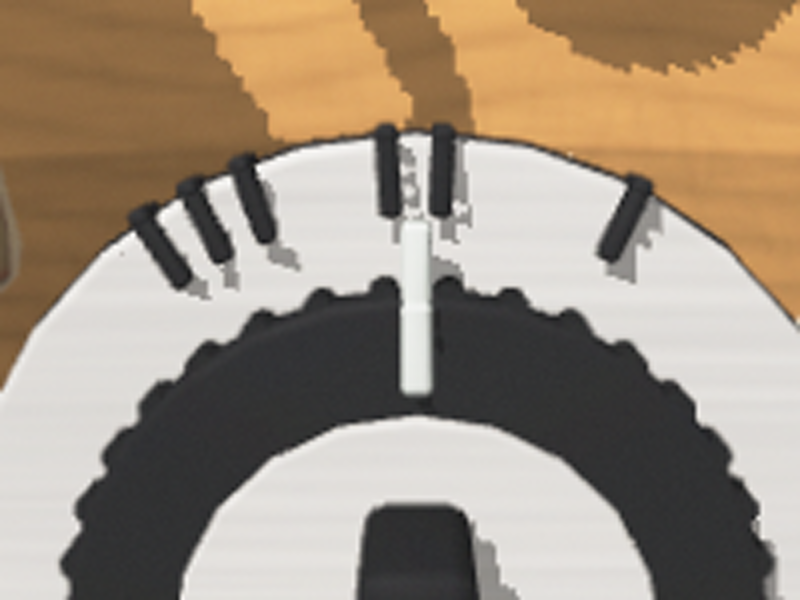

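The pointer, at crop (415,300), stands exactly midway between the two ribs at (388,172) and (442,172). Release, rise, close the fingers and go above the pin.

In the tool's units: -0.045 m is -4.5, -0.06 m is -6.

```bash
echo '[[[0, 0, 0, 0, 0.018], [0, 0, 0, 0, 0.03], [0, 0, 0, 0, 0.045], [0, 0, 0, 0, 0.045], [0, 0, -1.5, 0, 0.045], [0, 0, -4.5, 0, 0.045], [0, 0, -6, 0, 0.045]]]' > mv.in && python3 -m pendant mv.in; echo '[[[-3, 0, 0, 0, 0.02], [-6, 0, 0, 0, 0], [-8, 0, 0, 0, 0], [-8, 0, 0, 0, 0], [-8, 0, 0, 0, 0], [-8, 0, 0, 0, 0]]]' > mv.in && python3 -m pendant mv.in
python3 - <<'E'
from h import *
s=cam('wrist'); v,u=np.mgrid[:420,:560]
save('g.png',s['frame']); o=status.get_obs(); print(o['force'],o['moment'])
E
```

```text
clock: 14.0
tool_pos: [0.5695, 0.1608, 0.2437]
orientation: [-179.9, -0.2, -7.4]
force: [0.1, -0.2, -0.2]
opening: 0.0447
gripper_force: 0.0
clock: 14.75
tool_pos: [0.4899, 0.1708, 0.2409]
orientation: [180.0, 0.0, -7.4]
force: [0.4, -0.0, 0.1]
opening: 0.0001
gripper_force: 0.0
[-0.19033439 -0.20026643 -0.27981168] [-0.12718964  0.06420926 -0.00866736]
```

View pics/g.png

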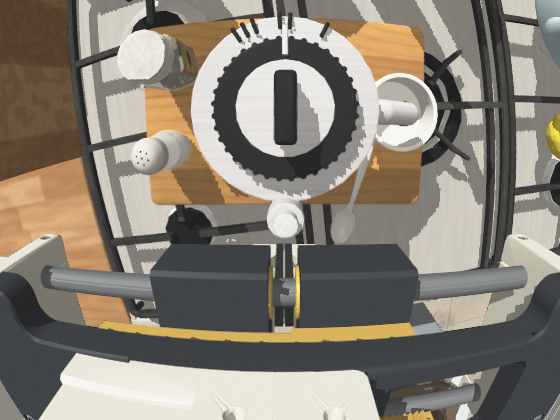

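The pointer, at (285,40), remains between the two ribs, and the pin (286,218) lies under the closed fingers. Descending to press.

```bash
echo '[[[0, -0.05, 2, 0, 0], [0, -0.05, 4, 0, 0], [0, -0.05, 5.1, 0, 0], [0, -0.05, 5.5, 0, 0], [0, -0.05, 5.8, 0, 0], [0, -0.05, 5.8, 0, 0]]]' > mv.in && python3 -m pendant mv.in; echo '[[[0, 0, 0.2, 0, 0], [0, 0, 0.35, 0, 0], [0, 0, 0.35, 0, 0]]]' > mv.in && python3 -m pendant mv.in
```

```text
clock: 15.55
tool_pos: [0.4897, 0.1715, 0.1833]
orientation: [-180.0, -0.0, -7.4]
force: [-0.6, 0.2, 0.1]
opening: 0.0004
gripper_force: 0.0
clock: 15.92
tool_pos: [0.4899, 0.1716, 0.1798]
orientation: [-180.0, -0.1, -7.4]
force: [0.9, -0.0, 2.5]
opening: 0.0006
gripper_force: 1.4
```

```bash
echo '[[[0, 0, 0.1, 0, 0], [0, 0, 0.2, 0, 0], [0, 0, 0.2, 0, 0]]]' > mv.in && python3 -m pendant mv.in;echo '[[[0, 0, 0.1, 0, 0], [0, 0, 0.15, 0, 0], [0, 0, 0.15, 0, 0]]]' > mv.in && python3 -m pendant mv.in
```

```text
clock: 16.3
tool_pos: [0.4899, 0.1716, 0.1782]
orientation: [-180.0, -0.1, -7.4]
force: [-0.9, 1.7, 6.6]
opening: 0.0004
gripper_force: 3.9
clock: 16.68
tool_pos: [0.49, 0.1716, 0.1781]
orientation: [-179.9, -0.1, -7.4]
force: [-5.4, -0.3, 19.7]
opening: 0.0006
gripper_force: 9.7
```

The pin stopped hard at tip z 0.153, as expected for fully down. One slightly firmer push, then up and away.

In the tool's units: 0.0007 m is 0.07.

```bash
echo '[[[0, 0, 0.07, 0, 0], [0, 0, 0.07, 0, 0]]]' > mv.in && python3 -m pendant mv.in; echo '[[[0, 0, -1, 0, 0], [0, 0, -4, 0, 0], [0, 0, -8, 0, 0], [0, 0, -10, 0, 0], [-3, 0, -10, 0, 0], [-3, 0, -10, 0, 0], [-3, 0, -10, 0, 0]]]' > mv.in && python3 -m pendant mv.in
python3 - <<'E'
from h import *
s=cam('wrist'); P=cloud(s)
q=P[(P[...,2]>.14)&(P[...,2]<.18)&(np.hypot(P[...,0]-.4894,P[...,1]-.1701)<.007)]; print('pin z',np.median(q[:,2]),len(q))
save('i.png',cv2.resize(s['frame'][0:300,130:430],(600,600),interpolation=cv2.INTER_CUBIC))
E
```

```text
clock: 16.92
tool_pos: [0.49, 0.1716, 0.178]
orientation: [-179.9, -0.1, -7.3]
force: [-9.1, -0.4, 25.7]
opening: 0.0002
gripper_force: 12.4
clock: 17.8
tool_pos: [0.4596, 0.1751, 0.2751]
orientation: [180.0, 0.0, -7.4]
force: [-0.6, 0.2, 0.9]
opening: 0.0004
gripper_force: 0.0
pin z 0.15166974887017062 240
```

View pics/i.png

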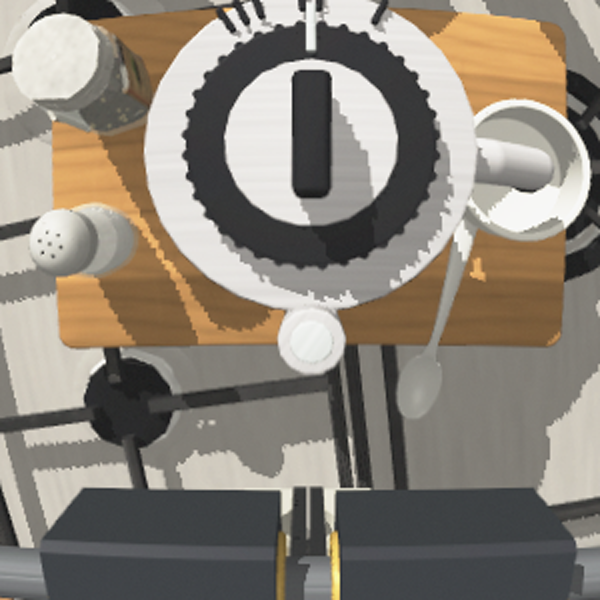

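The pin (312,340) is down: its top went from 0.1613 to 0.1517, about 10 mm. The pointer (310,30) stands between the two ribs, and nothing else has moved. Handing in.

```bash
python3 -c "
from plant import job; print(job.close_job())"
```

```text
the job is handed in; nothing more can be done
None
```

The job is handed in: I closed the burrs gently to about 0.28 N m, set the pointer midway between the two ribs, pressed the locking pin fully down (its top dropped about 10 mm), and moved the arm clear, with nothing else seen to move.

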